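Point out the spice, the spoon and the cup

TASK

Show the cook what the next step of the recipe needs: with the fingertips, point from just above, a few centimetres away and without touching, first at the shortest of the three brown-capped spice jars standing on the worktop between cooker and hob, then at the teaspoon on the cutting board, then at the middle of the mouth of the white cup beside the jars, and dwell about two seconds over each. Lift clear between them, do not dip down to point at any of the other jars, the fork or the small steel jug, and touch, move and lift nothing. Finish still pointing at the cup.

Things in the scene. Friction and masses are not known exactly. Their poses are not given: they have to be found in the camera images.
- jar_short_top (a point): centre of the flat top of the cap of the shortest of three brown-capped glass spice jars that stand upright on the worktop, anywhere in a loose row: 43 mm in diameter, 88 mm tall; z axis up
- jar_short: that short jar; origin at the centre of its underside, z up. Everything standing among the jars, cup and cutlery is lower than 140 mm; the kettle on the hob behind to the right reaches 260 mm
- jar_slim_top (a point): centre of the cap's top of the slim spice jar (34 mm in diameter, 108 mm tall), not to be pointed at
- jar_slim: the slim jar; origin at the centre of its underside
- jar_stout_top (a point): centre of the cap's top of the stout spice jar (48 mm in diameter, 112 mm tall), not to be pointed at
- jar_stout: the stout jar; origin at the centre of its underside
- teaspoon: steel teaspoon, 133 mm long, 27 mm wide at its bowl, 10 mm high, lying on the light wooden cutting board (top of the board 17 mm above the worktop) beside a longer fork; origin at the middle of its length on its underside, x along its length, z up
- fork: steel fork, 198 mm long, 27 mm wide, 13 mm high, lying on the same board roughly 80 mm from the teaspoon; origin at the middle of its length on its underside, x along its length; not to be pointed at
- cup_mouth (a point): centre of the open mouth, at rim height, of the small white china cup that stands upright on the worktop: 50 mm tall, mouth 60 mm across; z axis up
- cup: that cup; origin on its underside at the middle of cup and handle together: the mouth's centre lies 14 mm towards +y, the ring handle reaches 44 mm towards -y
- milk_jug_mouth (a point): centre of the mouth, at rim height, of the small steel jug with a side handle, 63 mm tall and 47 mm across; not to be pointed at
- milk_jug: the small steel jug; origin on its underside, the mouth's centre 11 mm towards +y
Mind the look-alikes: they are no part of the job. What is shaped like the cup but blue is not meant.

How it is judged:
On the way, in this order (a step that is already met when the one before it is completed fails the run):
1. the tool point dwells over the short jar for 1.2 s: within 20 mm of its axis, 22 to 80 mm above the cap (horizontal distance between the grasp point and jar_short_top below 0.02 m and z of the grasp point in the frame of jar_short_top between 0.022 and 0.08 m), for 1.2 s.
2. the tool point dwells over the teaspoon for 1.2 s: within 20 mm of its centre line, between its ends, 32 to 90 mm above its underside (z of the grasp point in the frame of teaspoon between 0.032 and 0.09 m and x of the grasp point in the frame of teaspoon between -0.067 and 0.067 m and y of the grasp point in the frame of teaspoon between -0.02 and 0.02 m), for 1.2 s.
3. the tool point dwells over the cup for 1.2 s: within 22 mm of the mouth's centre, 22 to 80 mm above the rim (horizontal distance between the grasp point and cup_mouth below 0.022 m and z of the grasp point in the frame of cup_mouth between 0.022 and 0.08 m), for 1.2 s.
At the end, for the whole second after the job is handed in: the tool point is still over the cup, within 22 mm of the mouth's centre sideways and 22 to 80 mm above the rim, and none of the jars, vessels and cutlery has moved 8 mm from where it stood (all of step 3 and distance of each of jar_short, jar_slim, jar_stout, cup, milk_jug, teaspoon, fork from where it was at the start of the episode below 0.008 m); the robot touches nothing.
It fails at once if the robot touches something (contact force between any of the fingers, the arm and anything else above 0.5 N).
It fails at once if a jar, the cup, the jug or a piece of cutlery is moved or lifted by 8 mm (not (distance of each of jar_short, jar_slim, jar_stout, cup, milk_jug, teaspoon, fork from where it was at the start of the episode below 0.008 m)).
It fails at once if points at one of the other jars or the jug (tool point within 20 mm sideways and less than 55 mm above its top) ((horizontal distance between the grasp point and jar_slim_top below 0.02 m and z of the grasp point in the frame of jar_slim_top below 0.055 m) or (horizontal distance between the grasp point and jar_stout_top below 0.02 m and z of the grasp point in the frame of jar_stout_top below 0.055 m) or (horizontal distance between the grasp point and milk_jug_mouth below 0.02 m and z of the grasp point in the frame of milk_jug_mouth below 0.055 m)).
It fails at once if points at the fork (tool point within 13 mm of its centre line, between its ends and less than 68 mm above its underside) (z of the grasp point in the frame of fork below 0.068 m and x of the grasp point in the frame of fork between -0.099 and 0.099 m and y of the grasp point in the frame of fork between -0.013 and 0.013 m).
It also fails if it takes over 56 s, if anything falls off the work surface, if the arm or the gripper's body presses on something with over 40 N, if the wrist force passes 120 N, or if a joint passes its speed limit or range.

ROBOT

A 6-joint arm with a two-finger parallel gripper is mounted at the origin on a cart in front of the work surface, level with it; the furniture and walls round the work are solid. World frame = base frame: x ahead of the robot, y to its left, z up, the work surface at z = 0. Lengths are in m, angles in rad, forces in N, time in s.
With the tool pointing down it reaches from about 0.3 to 0.875 m from the base axis. Payload 6.4 kg.
Tool frame: the origin (TCP) lies between the finger pads, 19 mm behind the fingertips; this is the grasp point; z points along the fingers, y is the line along which they close (so a half turn about z gives the same grasp; the last joint's range is limited). The gripper opens to 85 mm and grips with 20 to 120 N. Pads are 22 mm wide; open, the fingers measure 114 mm over their backs; the gripper's body (76 mm by 85 mm) begins 54 mm behind the grasp point. The pads swing forward as they close: fully open they stand 13 mm farther back than shut.
Start: joints at [-1.511, 0.181, 1.607, -0, 1.354, -0.206], TCP at [0.151, -0.555, 0.25] pointing down, gripper open.
Joint ranges: [-2.99, 2.99], [-0.89, 2.07], [0.3, 2.58], [-1.14, 4.28], [0, 2.63], [-3.12, 3.12]. Speed limits (rad/s): [2.57, 2.57, 3.01, 3.14, 3.14, 3.14].

INTERFACE

Orientations are given as a unit quaternion [w, x, y, z].
In Python, from bench import ctrl gives the robot as it stands.
- The arm moves only by the tool drive_tool, never from a script. Its argument "plan" is a list that holds one entry, the list of rows, each a list of 4 numbers: the shift along the tool's x, y, z scaled (see below), then the turn about the tool's z scaled (see below). In form: [[[x, y, z, roll], ...]]. A call has 1 to 12 rows; each row is the pose to reach, as a shift and turn from the pose commanded when the call began, along the tool's axes at that moment, turning the shorter way round; what a row does not reach only later rows make up. The controller multiplies each number of a shift by 400 mm and each number of a turn by 180 degrees. A row lasts 1/12 s, in which the tool goes at most 41.7 mm and 7.16 degrees, less where a joint would pass 70% of its speed; a pose out of reach is approached as far as the arm can. A call with a number of a shift or a turn outside -1 to 1 is refused whole. A call with a gripper value outside its range is refused whole. "jaw" is the closure, from 0 (fully open) to 1 (shut), set as the call begins (left out, the last holds). The fingers move at their own pace and stop on an object; the grip force is fixed at half the most. Time passes only in rows, so rows that repeat a pose let the fingers close. It gives the time, the measured TCP pose, the force, the opening and the grip force at its end, in the units of the state.
- ctrl.get_obs(): the state, without advancing time (a new reading comes with each control period).
- ctrl.camera(name): name is "side" or "top" or "wrist"; returns (picture, depth): 420x560x3 uint8, red, green, blue; 420x560 float32, m along the optical axis (not along the pixel's ray), 0 where there is no reading.
- ctrl.camera_info(name): a dict with "camera_matrix" (3x3 intrinsics, pixels), "R" (3x3) and "t" (3): a world point X has camera coordinates R X + t; the wrist camera has in their place "T_tool_cam" (4x4, takes a point from camera to tool coordinates, whose origin is the TCP and whose axes are the flange's). Camera axes: x right, y down, z forward; pixel columns grow to the right and rows downward; lengths in m; the calibration is good to about 2 mm. A picture is of the moment at which its call begins: read the wrist's pose just before it. camera_info takes no time and is no camera call.
- ctrl.hand_in(): hands the job in; it is judged then, once.
The state is a dict: "time_s": time; "q": joint angles; "dq": joint speeds; "joint_efforts": joint torques, N m; "eef_pos": TCP position; "eef_rot": TCP orientation; "wrist_force": force on the tool from outside, world axes, zero at the start; "torque": the same for the moment, N m; "opening": opening from 0.0 (shut) to 1.0 (fully open); "grasp_force": force on a finger pad.
Only numpy, scipy, OpenCV 4.12 (cv2) and the standard library are available. Lean on these libraries where they do the work, as an engineer would, in place of code of your own. Each camera call takes 0.05 s, during which the arm holds its last target. There are 200 camera calls.

## Working session

There is one attempt and no reset: what is moved stays moved. The work goes in short steps, Python scripts to look and compute and a tool call to move; the robot and the scene stay as the last step left them, time stands still between calls to the robot, and variables do not carry over. Pictures are saved under pics/ and viewed, at most 10 in all, crops included, and the job is handed in when it is done.

Besides the shell and the picture viewer there is one more tool, called after "Request:" as name(argument=value, ...), one argument or row to a line, values as JSON. drive_tool: Moves the arm, as the interface text tells. Its arguments: {"type":"object","properties":{"plan":{"type":"array"},"jaw":{"type":"number"}},"required":["plan"]}

```bash
mkdir -p pics; cat > h.py <<'E'
import numpy as np, cv2, pickle
from bench import ctrl
E
python3 - <<'E'
from h import *
o=ctrl.get_obs(); print(o['time_s'],o['eef_pos'],o['eef_rot'],o['opening'])
d={}
for n in('side','top','wrist'):
    p,z=ctrl.camera(n); d[n]=(p,z,ctrl.camera_info(n)); cv2.imwrite(f'pics/{n}0.png',cv2.resize(p[...,::-1],(800,600),interpolation=cv2.INTER_CUBIC)); print(n,{k:np.round(v,3).tolist() for k,v in d[n][2].items()})
pickle.dump((o,d),open('s0.pkl','wb'))
E
```

```text
0.0 [ 0.15100945 -0.55428726  0.24910215] [-8.49299828e-04  9.91182753e-01  1.32499157e-01  5.36317785e-05] 0.998911737401791
side {'camera_matrix': [[465.763, 0.0, 277.967], [0.0, 465.763, 213.218], [0.0, 0.0, 1.0]], 'R': [[-1.0, 0.023, -0.021], [0.029, 0.451, -0.892], [-0.011, -0.892, -0.452]], 't': [0.527, -0.054, 1.333]}
top {'camera_matrix': [[461.558, 0.0, 282.102], [0.0, 461.558, 205.007], [0.0, 0.0, 1.0]], 'R': [[0.02, -1.0, -0.003], [-0.994, -0.02, -0.107], [0.107, 0.005, -0.994]], 't': [0.3, 0.567, 1.05]}
wrist {'camera_matrix': [[293.757, 0.0, 275.716], [0.0, 293.757, 206.895], [0.0, 0.0, 1.0]], 'T_tool_cam': [[0.0, -0.951, -0.309, 0.079], [1.0, 0.0, 0.0, -0.0], [-0.0, -0.309, 0.951, -0.123], [0.0, 0.0, 0.0, 1.0]]}
```

View pics/side0.png

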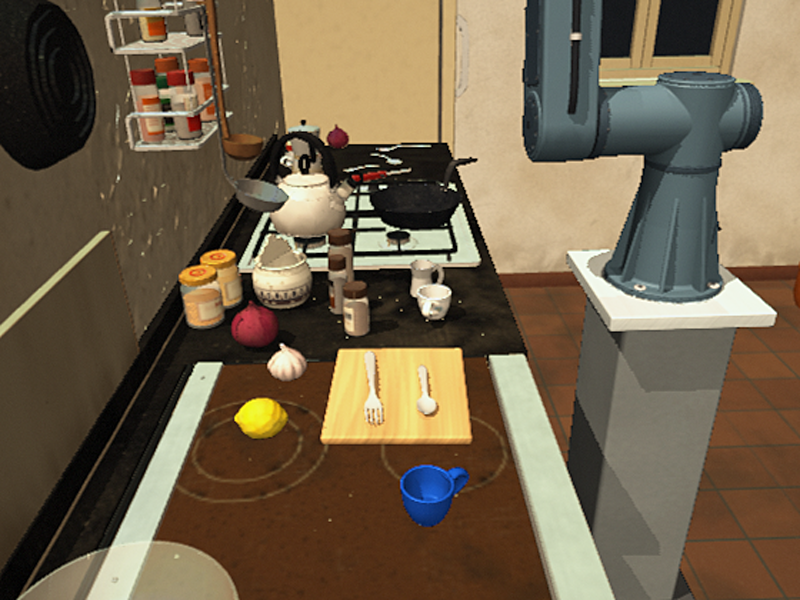

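View pics/top0.png

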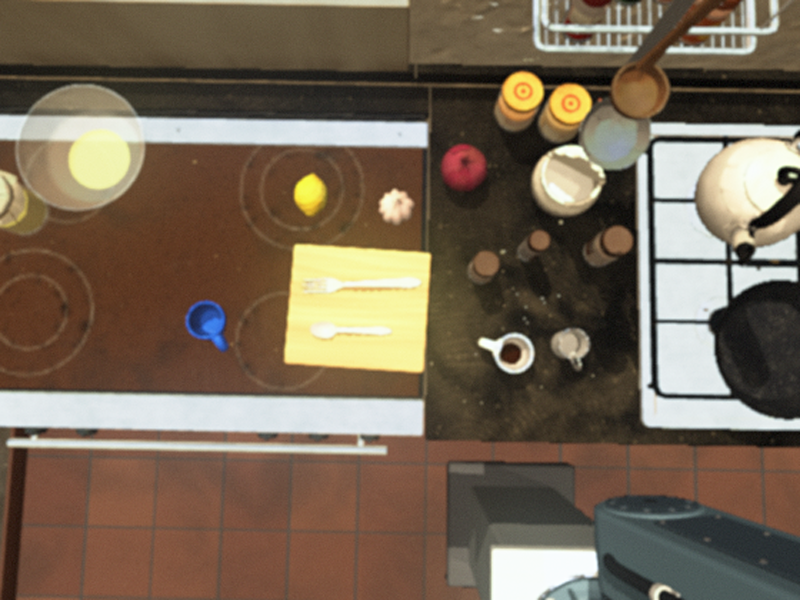

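The side picture shows the three brown caps (800x600) at (355,288), (337,260) and (341,236), the white cup at (434,290), the jug at (424,270) and the teaspoon from (422,368) to (427,408). The top picture shows caps at (487,260), (540,239) and (617,236), the cup mouth at (514,352), the jug at (571,341) and the teaspoon from (312,331) to (390,331). Next I get 3D from depth and enlarged crops.

```bash
cat >> h.py <<'E'
def world(z,ci,u,v,r=1):
    w=z[int(v)-r:int(v)+r+1,int(u)-r:int(u)+r+1]; d=np.median(w[w>0]); c=np.linalg.inv(ci['camera_matrix'])@[u,v,1]*d
    return ci['R'].T@(c-ci['t'])
def cloud(z,ci):
    v,u=np.mgrid[:420,:560]; c=np.stack([u*z,v*z,z],-1)@np.linalg.inv(ci['camera_matrix']).T
    X=(c-ci['t'])@ci['R']; X[z<=0]=np.nan; return X
E
python3 - <<'E'
from h import *
o,d=pickle.load(open('s0.pkl','rb'))
P={'side':dict(short=(355,288),slim=(337,260),stout=(341,236),cup=(434,288),jug=(424,263),lem=(262,415),s1=(422,370),s2=(427,408)),
'top':dict(short=(487,260),slim=(540,239),stout=(617,236),cup=(514,352),jug=(571,341),s1=(388,331),s2=(320,331),f1=(415,284),f2=(308,286))}
for n in P:
    for k,(u,v) in P[n].items(): print(n,k,np.round(world(d[n][1],d[n][2],u*.7,v*.7),4))
p=d['side'][0][...,::-1]; a=cv2.resize(p[150:250,200:340],(800,571),interpolation=cv2.INTER_CUBIC); cv2.imwrite('pics/sc.png',a)
p=d['top'][0][...,::-1]; a=cv2.resize(p[150:300,195:455],None,fx=3,fy=3,interpolation=cv2.INTER_CUBIC); cv2.imwrite('pics/tc.png',a)
X=cloud(d['top'][1],d['top'][2])
# tall things along the path
for y in np.arange(-.8,.45,.1):
  print(round(y,1),[ (round(x,1),round(float(np.nanmax(X[...,2][m])),2)) for x in np.arange(.2,.9,.1) if (m:=(abs(X[...,0]-x)<.05)&(abs(X[...,1]-y)<.05)).any()])
E
```

```text
side short [0.6011 0.1887 0.0858]
side slim [0.6342 0.1161 0.1071]
side stout [0.6327 0.0052 0.1097]
side cup [0.4619 0.1066 0.0423]
side jug [0.475  0.0214 0.0557]
side lem [0.7148 0.4863 0.0469]
side s1 [0.4977 0.3496 0.0216]
side s2 [0.496  0.4416 0.0176]
top short [0.6092 0.1816 0.0875]
top slim [0.6399 0.1033 0.1089]
top stout [ 0.6464 -0.0138  0.1114]
top cup [0.4686 0.1268 0.0122]
top jug [0.489  0.0304 0.0031]
top s1 [0.4987 0.3353 0.0189]
top s2 [0.4965 0.4475 0.0176]
top f1 [0.5772 0.2923 0.0215]
top f2 [0.5707 0.4698 0.0185]
-0.8 [(np.float64(0.2), -0.88)]
-0.7 [(np.float64(0.2), -0.89)]
-0.6 [(np.float64(0.2), -0.88)]
-0.5 [(np.float64(0.2), -0.89)]
-0.4 [(np.float64(0.2), -0.88), (np.float64(0.6), 0.0), (np.float64(0.8), 0.01)]
-0.3 [(np.float64(0.2), -0.89), (np.float64(0.3), 0.01), (np.float64(0.4), 0.1), (np.float64(0.5), 0.06), (np.float64(0.6), 0.13), (np.float64(0.7), 0.17), (np.float64(0.8), 0.16)]
-0.2 [(np.float64(0.2), -0.79), (np.float64(0.3), 0.01), (np.float64(0.4), 0.1), (np.float64(0.5), 0.1), (np.float64(0.6), 0.19), (np.float64(0.7), 0.25), (np.float64(0
[... 394 characters left out ...]
), 0.49), (np.float64(0.3), 0.48), (np.float64(0.4), 0.05), (np.float64(0.5), 0.07), (np.float64(0.6), 0.11), (np.float64(0.7), 0.2), (np.float64(0.8), 0.43)]
0.2 [(np.float64(0.2), -0.0), (np.float64(0.3), 0.01), (np.float64(0.4), 0.05), (np.float64(0.5), 0.05), (np.float64(0.6), 0.09), (np.float64(0.7), 0.06), (np.float64(0.8), 0.38)]
0.3 [(np.float64(0.2), -0.88), (np.float64(0.3), 0.01), (np.float64(0.4), 0.02), (np.float64(0.5), 0.03), (np.float64(0.6), 0.03), (np.float64(0.7), 0.06), (np.float64(0.8), 0.05)]
0.4 [(np.float64(0.2), -0.89), (np.float64(0.3), 0.01), (np.float64(0.4), 0.02), (np.float64(0.5), 0.03), (np.float64(0.6), 0.03), (np.float64(0.7), 0.05), (np.float64(0.8), 0.01)]
```

View pics/sc.png

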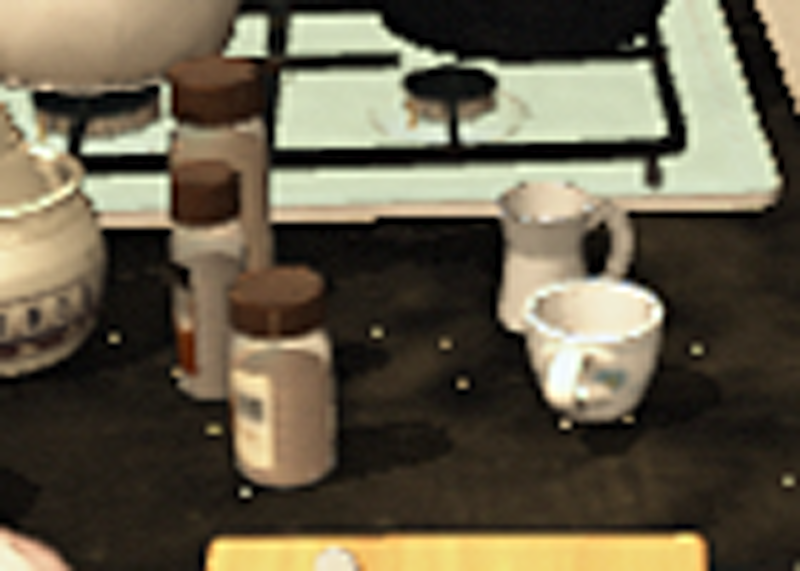

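View pics/tc.png

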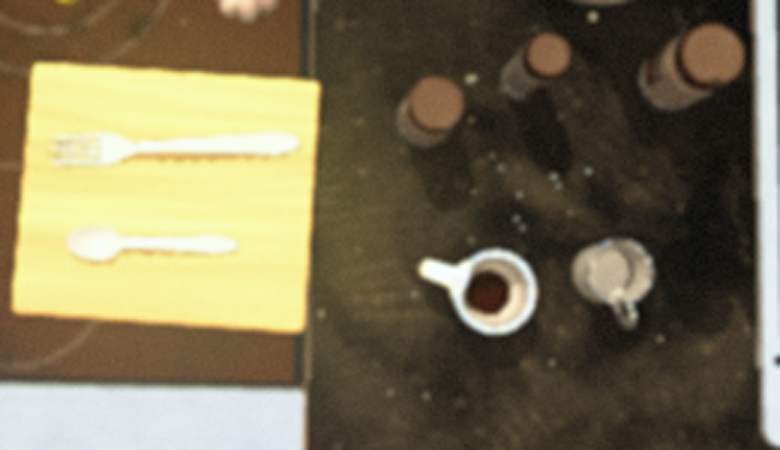

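The crops show the shortest jar in front: its cap is at (277,283) in the side crop and (437,103) in the top crop. The cup mouth is at (594,308) and (496,291), and the teaspoon runs (66,243)–(238,244) in the top crop. Now I triangulate from the two views.

```bash
cat > m.py <<'E'
from h import *
o,d=pickle.load(open('s0.pkl','rb'))
def P(n): c=d[n][2]; return c['camera_matrix']@np.c_[c['R'],c['t']]
def tc(u,v): return np.array([u/3+195-1/3,v/3+150-1/3])
def sc(u,v): s=140/800; return np.array([u*s+200-.4,v*s+150-.4])
for k,a,b in [('short',(437,103),(277,283)),('slim',(549,54),(206,175)),('stout',(713,55),(217,75)),('cup',(496,291),(594,308)),('jug',(614,272),(547,203))]:
    X=cv2.triangulatePoints(P('top'),P('side'),tc(*a),sc(*b))[:,0]; X=X[:3]/X[3]
    r=[]
    for n,px in(('top',tc(*a)),('side',sc(*b))):
        q=P(n)@np.r_[X,1]; r.append(np.round(q[:2]/q[2]-px,1))
    print(k,np.round(X,4),r)
def plane(px,h):
    c=d['top'][2]; C=-c['R'].T@c['t']; w=c['R'].T@np.linalg.inv(c['camera_matrix'])@np.r_[px,1]; return C+w*(h-C[2])/w[2]
for k,a,h in [('short',(437,103),.088),('cup',(496,291),.05),('jug',(614,272),.063),('s1',(66,243),.022),('s2',(238,244),.022),('f1',(48,150),.022),('f2',(298,144),.022)]: print(k,np.round(plane(tc(*a),h),4))
X=cloud(d['top'][1],d['top'][2]); m=(abs(X[...,0]-.605)<.04)&(abs(X[...,1]-.187)<.04)&(X[...,2]>.08); print('short cloud',np.nanmedian(X[m],0),m.sum())
m=(abs(X[...,0]-.467)<.05)&(abs(X[...,1]-.126)<.045)&(X[...,2]>.043); print('rim',np.nanmin(X[m],0),np.nanmax(X[m],0))
E
python3 m.py
```

```text
short [0.6032 0.1832 0.09  ] [array([-0. ,  0.5]), array([-0.4, -0.1])]
slim [0.6374 0.1037 0.1071] [array([-0. ,  0.9]), array([-0.7, -0.1])]
stout [ 0.6387 -0.0151  0.1097] [array([-0. ,  0.8]), array([-0.6, -0.1])]
cup [0.4658 0.1326 0.0495] [array([-0.1,  0.6]), array([-0.5, -0. ])]
jug [0.4817 0.0466 0.0638] [array([-0.1,  0.6]), array([-0.5, -0. ])]
short [0.6046 0.1829 0.088 ]
cup [0.4672 0.1325 0.05  ]
jug [0.483  0.0463 0.063 ]
s1 [0.4984 0.4642 0.022 ]
s2 [0.5003 0.3296 0.022 ]
f1 [0.5713 0.481  0.022 ]
f2 [0.58   0.2841 0.022 ]
short cloud [0.60272984 0.1833488  0.08770428] 279
rim [0.43691028 0.10217579 0.04312942] [0.49627348 0.1709737  0.05409495]
```

```bash
cat >> h.py <<'E'
from scipy.spatial.transform import Rotation as Ro
def delta(o,tgt):
    w,x,y,z=o['eef_rot']; return Ro.from_quat([x,y,z,w]).inv().apply(np.array(tgt)-o['eef_pos'])/.4
E
python3 - <<'E'
from h import *
o,d=pickle.load(open('s0.pkl','rb'))
for n in('top','side'):
    X=cloud(*d[n][1:]).reshape(-1,3)
    for lo,hi in((.12,.2),(.2,.3),(.3,.45),(.45,.7)):
        for y in np.arange(-.35,.6,.1):
            m=(X[:,2]>lo)&(X[:,2]<hi)&(abs(X[:,1]-y)<.05)&(X[:,0]>.42)
            if m.sum()>3: print(n,lo,round(y,2),'minx',round(X[m,0].min(),3),end='; ')
        print()
print(delta(o,[.38,-.18,.27])); print(delta(o,[.603,.183,.27])); print(delta(o,[.603,.183,.143]))
E
```

```text
top 0.12 -0.25 minx 0.64; top 0.12 -0.15 minx 0.593; top 0.12 -0.05 minx 0.729; top 0.12 0.05 minx 0.727; top 0.12 0.15 minx 0.947; top 0.12 0.25 minx 0.946; top 0.12 0.35 minx 0.931; top 0.12 0.45 minx 0.93; top 0.12 0.55 minx 0.931; 
top 0.2 -0.25 minx 0.655; top 0.2 -0.15 minx 0.661; top 0.2 -0.05 minx 0.742; top 0.2 0.05 minx 0.743; top 0.2 0.15 minx 0.946; top 0.2 0.25 minx 0.947; top 0.2 0.35 minx 0.931; top 0.2 0.45 minx 0.931; top 0.2 0.55 minx 0.931; 
top 0.3 -0.15 minx 0.834; top 0.3 -0.05 minx 0.769; top 0.3 0.05 minx 0.761; top 0.3 0.15 minx 0.833; 
top 0.45 -0.05 minx 0.82; top 0.45 0.05 minx 0.822; 
side 0.12 -0.35 minx 0.949; side 0.12 -0.25 minx 0.65; side 0.12 -0.15 minx 0.595; side 0.12 -0.05 minx 0.731; side 0.12 0.05 minx 0.726; side 0.12 0.15 minx 0.947; side 0.12 0.25 minx 0.947; side 0.12 0.35 minx 0.931; side 0.12 0.45 minx 0.931; side 0.12 0.55 minx 0.931; 
side 0.2 -0.35 minx 0.95; side 0.2 -0.25 minx 0.656; side 0.2 -0.15 minx 0.664; side 0.2 -0.05 minx 0.756; side 0.2 0.05 minx 0.75; side 0.2 0.15 minx 0.947; side 0.2 0.25 minx 0.948; side 0.2 0.35 minx 0.932; side 0.2 0.45 minx 0.932; side 0.2 0.55 minx 0.932; 
side 0.3 -0.35 minx 0.951; side 0.3 -0.25 minx 0.95; side 0.3 -0.15 minx 0.835; side 0.3 -0.05 minx 0.769; side 0.3 0.05 minx 0.787; side 0.3 0.15 minx 0.834; side 0.3 0.25 minx 0.948; side 0.3 0.35 minx 0.896; side 0.3 0.45 minx 0.896; side 0.3 0.55 minx 0.919; 
side 0.45 -0.25 minx 0.95; side 0.45 -0.15 minx 0.835; side 0.45 -0.05 minx 0.82; side 0.45 0.05 minx 0.822; side 0.45 0.15 minx 0.833; side 0.45 0.25 minx 0.949; side 0.45 0.35 minx 0.896; side 0.45 0.45 minx 0.896; side 0.45 0.55 minx 0.912; 
[ 0.79817014 -0.75258133 -0.05072384]
[ 1.57446063 -1.48178185 -0.04924926]
[ 1.57435542 -1.48125181  0.26825028]
```

Request:
drive_tool(
  plan=[
    [[0.03,-0.03,-0.02,0],[0.09,-0.09,-0.04,0],[0.17,-0.16,-0.05,0],[0.25,-0.23,-0.05,0],[0.32,-0.3,-0.05,0],[0.4,-0.37,-0.05,0],[0.47,-0.44,-0.05,0],[0.54,-0.51,-0.05,0],[0.61,-0.58,-0.05,0],[0.68,-0.65,-0.05,0],[0.75,-0.71,-0.05,0],[0.8,-0.75,-0.05,0]],
  ],
  jaw=1,
)

```text
time_s: 1.15
eef_pos: [0.3818, -0.1784, 0.27]
eef_rot: [-0.0, 0.991, 0.133, 0.0]
wrist_force: [-0.2, -0.4, 0.5]
opening: 0.001
grasp_force: 0.0
```

```bash
python3 - <<'E'
from h import *
o=ctrl.get_obs(); print(o['time_s'],o['eef_pos'],o['eef_rot'],o['q'],o['opening'],o['wrist_force'])
for t in([.42,.183,.27],[.603,.183,.27]): print(delta(o,t))
E
```

```text
1.15 [ 0.381828   -0.17842197  0.26999977] [-2.08836434e-04  9.91084559e-01  1.33233847e-01  3.08278810e-04] [-7.20961471e-01 -2.01302923e-01  1.94461726e+00  7.50435943e-04
  1.39818863e+00  5.82443566e-01] 0.0009897825877216624 [-0.16137282 -0.39705405  0.52520057]
[ 3.30663512e-01 -8.46274046e-01  5.00685809e-04]
[ 7.71921024e-01 -7.25451889e-01  7.54787061e-04]
```

Request:
drive_tool(
  plan=[
    [[0.02,-0.04,0,0],[0.05,-0.12,0,0],[0.08,-0.2,0,0],[0.11,-0.28,0,0],[0.14,-0.36,0,0],[0.17,-0.44,0,0],[0.2,-0.52,0,0],[0.23,-0.6,0,0],[0.26,-0.68,0,0],[0.29,-0.76,0,0],[0.32,-0.82,0,0],[0.33,-0.85,0,0]],
  ],
)

```text
time_s: 2.15
eef_pos: [0.4189, 0.1844, 0.2699]
eef_rot: [-0.0, 0.991, 0.134, 0.0]
wrist_force: [-0.6, -0.8, 0.2]
opening: -0.001
grasp_force: 0.0
```

```bash
python3 - <<'E'
from h import *
o=ctrl.get_obs(); print(o['time_s'],o['eef_pos'],o['q'])
for t in([.603,.183,.2],[.603,.183,.143]): print(delta(o,t))
E
```

```text
2.15 [0.41892323 0.1843506  0.26986361] [ 1.53645238e-01 -1.09180691e-01  1.86547871e+00  9.02569790e-04
  1.38514177e+00  1.45581135e+00]
[0.44276774 0.12547253 0.17466299]
[0.44273161 0.1255956  0.31716293]
```

Request:
drive_tool(
  plan=[
    [[0.04,0.01,0,0],[0.1,0.03,0,0],[0.16,0.05,0,0],[0.22,0.06,0,0],[0.28,0.08,0,0],[0.34,0.1,0,0],[0.39,0.11,0,0],[0.42,0.12,0,0],[0.44,0.125,0.03,0],[0.44,0.125,0.08,0],[0.44,0.125,0.12,0],[0.44,0.125,0.13,0]],
  ],
)

```text
time_s: 3.15
eef_pos: [0.6002, 0.1791, 0.2141]
eef_rot: [-0.0, 0.991, 0.132, -0.003]
wrist_force: [-1.1, 0.0, -0.7]
opening: -0.0
grasp_force: 0.0
```

```bash
python3 - <<'E'
from h import *
o=ctrl.get_obs(); p,z=ctrl.camera('wrist'); ci=ctrl.camera_info('wrist'); print(o['time_s'],o['eef_pos'],delta(o,[.603,.183,.143]))
w,x,y,zz=o['eef_rot']; R=Ro.from_quat([x,y,zz,w]).as_matrix(); T=ci['T_tool_cam']
Rc=R@T[:3,:3]; tc=R@T[:3,3]+o['eef_pos']
c2=dict(camera_matrix=ci['camera_matrix'],R=Rc.T,t=-Rc.T@tc); pickle.dump((p,z,c2),open('w1.pkl','wb'))
for k,X in dict(short=[.603,.183,.088],slim=[.637,.104,.108],cup=[.466,.1325,.05],tip=[*o['eef_pos'][:2],o['eef_pos'][2]-.019]).items():
    c=c2['R']@X+c2['t']; q=c2['camera_matrix']@c; print(k,q[:2]/q[2]*800/560)
cv2.imwrite('pics/w1.png',cv2.resize(p[...,::-1],(800,600)))
E
```

```text
3.15 [0.60024437 0.17913392 0.21409125] [ 0.01024336 -0.00734124  0.17767762]
short [389.69936232 285.88254043]
slim [539.93127706 275.93154513]
cup [406.32152632 442.99079786]
tip [394.73003037 377.62930023]
```

View pics/w1.png

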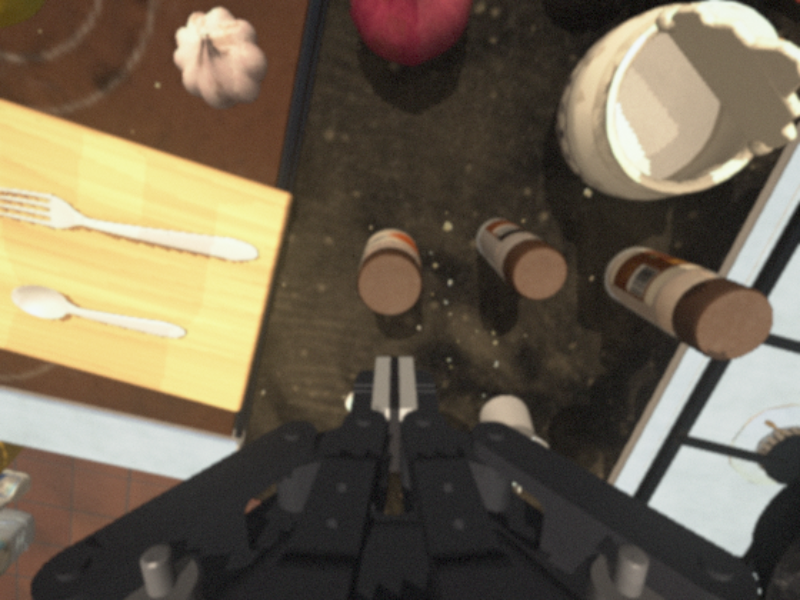

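The wrist picture shows the short jar's cap at (391,282) against a predicted (390,286), so the position is confirmed. The slim cap is at (540,272), also as predicted. Descending now.

Request:
drive_tool(
  plan=[
    [[0.01,-0.007,0.03,0],[0.01,-0.007,0.07,0],[0.01,-0.007,0.11,0],[0.01,-0.007,0.15,0],[0.01,-0.007,0.175,0],[0.01,-0.007,0.18,0],[0.01,-0.007,0.18,0],[0.01,-0.007,0.18,0],[0.01,-0.007,0.18,0],[0.01,-0.007,0.18,0],[0.01,-0.007,0.18,0],[0.01,-0.007,0.18,0]],
  ],
)

```text
time_s: 4.2
eef_pos: [0.6055, 0.1832, 0.1466]
eef_rot: [0.0, 0.991, 0.133, 0.001]
wrist_force: [-0.6, 0.1, 0.5]
opening: -0.005
grasp_force: 0.0
```

Request:
drive_tool(
  plan=[
    [[0,0,0,0],[0,0,0,0],[0,0,0,0],[0,0,0,0],[0,0,0,0],[0,0,0,0],[0,0,0,0],[0,0,0,0],[0,0,0,0],[0,0,0,0],[0,0,0,0],[0,0,0,0]],
  ],
)

```text
time_s: 5.2
eef_pos: [0.6052, 0.1832, 0.146]
eef_rot: [-0.0, 0.991, 0.133, 0.0]
wrist_force: [0.4, -0.4, 0.4]
opening: -0.002
grasp_force: 0.0
```

Request:
drive_tool(
  plan=[
    [[0,0,0,0],[0,0,0,0],[0,0,0,0],[0,0,0,0],[0,0,0,0],[0,0,0,0],[0,0,0,0],[0,0,0,0]],
  ],
)

```text
time_s: 5.87
eef_pos: [0.6051, 0.1832, 0.146]
eef_rot: [0.0, 0.991, 0.133, -0.0]
wrist_force: [-0.3, 0.0, 1.1]
opening: 0.002
grasp_force: 0.0
```

```bash
python3 - <<'E'
from h import *
o=ctrl.get_obs(); print(o['time_s'],o['eef_pos'],o['q'])
for t in([.603,.183,.25],[.4995,.395,.25],[.4995,.395,.077]): print(delta(o,t))
p,z,c=pickle.load(open('w1.pkl','rb'))
for u,v in((13,297),(187,332),(100,316)): print(world(z,c,u*.7,v*.7))
E
```

```text
5.8667 [0.60512914 0.18316659 0.14596853] [ 1.06524816e-01  4.09513344e-01  1.53895181e+00 -3.97724819e-05
  1.19317445e+00  1.41151867e+00]
[-0.00525889 -0.00098889 -0.26007844]
[-0.11569128 -0.58034738 -0.26008951]
[-0.1156687  -0.58035994  0.17241049]
[0.49694853 0.46220907 0.0237853 ]
[0.4989612  0.32954766 0.01657423]
[0.49949871 0.39432742 0.02534317]
```

Spoon position agrees with the wrist view. Lift to 0.25 m, cross, then go down.

Request:
drive_tool(
  plan=[
    [[0,0,-0.05,0],[0,0,-0.13,0],[0,0,-0.2,0],[0,0,-0.25,0],[-0.01,-0.05,-0.26,0],[-0.02,-0.12,-0.26,0],[-0.04,-0.2,-0.26,0],[-0.05,-0.28,-0.26,0],[-0.07,-0.36,-0.26,0],[-0.09,-0.44,-0.26,0],[-0.105,-0.52,-0.26,0],[-0.115,-0.57,-0.26,0]],
  ],
)

```text
time_s: 6.87
eef_pos: [0.499, 0.3937, 0.2501]
eef_rot: [-0.0, 0.991, 0.133, -0.0]
wrist_force: [0.8, 0.4, 0.2]
opening: 0.001
grasp_force: 0.0
```

```bash
python3 - <<'E'
from h import *
o=ctrl.get_obs(); print(o['time_s'],o['eef_pos'],delta(o,[.499,.395,.077]))
E
```

```text
6.8667 [0.49900788 0.39371146 0.25010246] [ 0.00087856 -0.00271434  0.43275873]
```

Request:
drive_tool(
  plan=[
    [[0,0,0.04,0],[0,0,0.1,0],[0,0,0.17,0],[0,0,0.24,0],[0,0,0.3,0],[0,0,0.36,0],[0,0,0.4,0],[0,0,0.42,0],[0,0,0.43,0],[0,0,0.43,0],[0,0,0.43,0],[0,0,0.43,0]],
  ],
)

```text
time_s: 7.87
eef_pos: [0.5019, 0.3916, 0.0796]
eef_rot: [-0.0, 0.991, 0.133, 0.001]
wrist_force: [-0.3, -0.1, 0.3]
opening: -0.007
grasp_force: 0.0
```

Request:
drive_tool(
  plan=[
    [[0,0,0,0],[0,0,0,0],[0,0,0,0],[0,0,0,0],[0,0,0,0],[0,0,0,0],[0,0,0,0],[0,0,0,0],[0,0,0,0],[0,0,0,0],[0,0,0,0],[0,0,0,0]],
  ],
)

```text
time_s: 8.87
eef_pos: [0.5008, 0.3911, 0.078]
eef_rot: [0.0, 0.991, 0.133, -0.0]
wrist_force: [-0.5, 0.6, -0.4]
opening: 0.001
grasp_force: 0.0
```

Request:
drive_tool(
  plan=[
    [[0,0,0,0],[0,0,0,0],[0,0,0,0],[0,0,0,0],[0,0,0,0],[0,0,0,0],[0,0,0,0],[0,0,0,0],[0,0,0,0],[0,0,0,0]],
  ],
)

```text
time_s: 9.7
eef_pos: [0.5008, 0.3911, 0.078]
eef_rot: [0.0, 0.991, 0.133, -0.0]
wrist_force: [0.7, -0.5, -0.6]
opening: -0.004
grasp_force: 0.0
```

```bash
python3 - <<'E'
from h import *
o=ctrl.get_obs(); print(o['time_s'],o['eef_pos'],o['q'])
for t in([.466,.1325,.25],[.466,.1325,.105]): print(delta(o,t))
E
```

```text
9.7 [0.5008382  0.39107565 0.07797722] [4.76480168e-01 5.04259330e-01 1.55969434e+00 1.53150191e-05
 1.07769412e+00 1.78148387e+00]
[-0.25385998  0.60086256 -0.43004355]
[-0.25383942  0.60086316 -0.06754355]
```

Request:
drive_tool(
  plan=[
    [[0,0,-0.05,0],[0,0,-0.13,0],[0,0,-0.21,0],[0,0,-0.3,0],[0,0,-0.38,0],[-0.02,0.04,-0.42,0],[-0.05,0.12,-0.43,0],[-0.08,0.2,-0.43,0],[-0.11,0.27,-0.43,0],[-0.14,0.34,-0.43,0],[-0.17,0.41,-0.43,0],[-0.2,0.48,-0.43,0]],
  ],
)

```text
time_s: 10.7
eef_pos: [0.4736, 0.1835, 0.2501]
eef_rot: [0.0, 0.991, 0.133, 0.0]
wrist_force: [0.8, -0.4, 0.2]
opening: -0.001
grasp_force: 0.0
```

```bash
python3 - <<'E'
from h import *
o=ctrl.get_obs(); p,z=ctrl.camera('wrist'); ci=ctrl.camera_info('wrist'); print(o['time_s'],o['eef_pos'],delta(o,[.466,.1325,.105]))
w,x,y,zz=o['eef_rot']; R=Ro.from_quat([x,y,zz,w]).as_matrix(); T=ci['T_tool_cam']
Rc=R@T[:3,:3]; tc=R@T[:3,3]+o['eef_pos']
c=Rc.T@(np.array([.466,.1325,.05])-tc); q=ci['camera_matrix']@c; print(q[:2]/q[2]*800/560)
cv2.imwrite('pics/w2.png',cv2.resize(p[...,::-1],(800,600)))
E
```

```text
10.7 [0.473635   0.18350576 0.25011083] [-0.05208686  0.11796914  0.36276948]
[452.74835493 289.57866812]
```

View pics/w2.png

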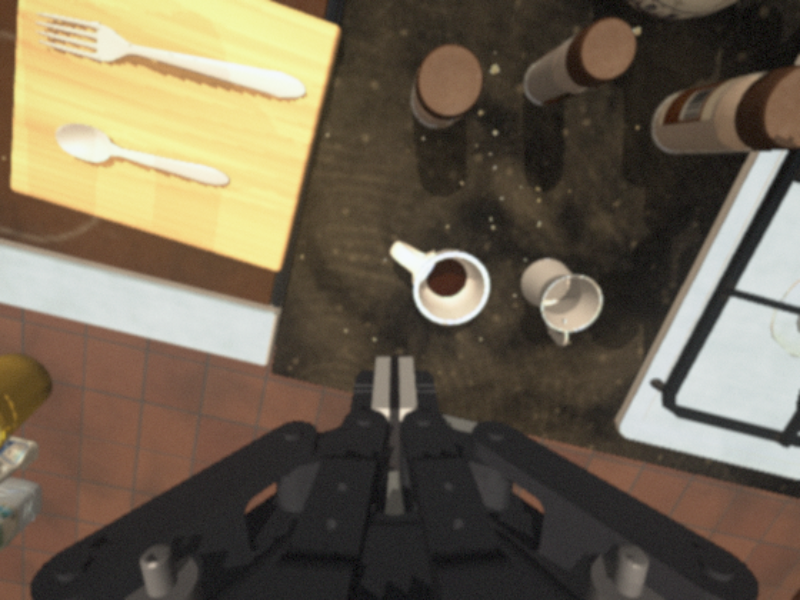

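The wrist picture shows the cup mouth centred at (451,287), predicted (453,290), so that is confirmed. The jug is off to the right at (571,303). Going over the cup and down.

Request:
drive_tool(
  plan=[
    [[-0.02,0.05,0,0],[-0.04,0.09,0,0],[-0.053,0.12,0.02,0],[-0.053,0.12,0.08,0],[-0.053,0.12,0.15,0],[-0.053,0.12,0.22,0],[-0.053,0.12,0.28,0],[-0.053,0.12,0.33,0],[-0.053,0.12,0.36,0],[-0.053,0.12,0.36,0],[-0.053,0.12,0.36,0],[-0.053,0.12,0.36,0]],
  ],
)

```text
time_s: 11.75
eef_pos: [0.4671, 0.133, 0.107]
eef_rot: [0.0, 0.991, 0.133, 0.001]
wrist_force: [0.4, 0.4, -1.0]
opening: 0.003
grasp_force: 0.0
```

Request:
drive_tool(
  plan=[
    [[0,0,0,0],[0,0,0,0],[0,0,0,0],[0,0,0,0],[0,0,0,0],[0,0,0,0],[0,0,0,0],[0,0,0,0],[0,0,0,0],[0,0,0,0],[0,0,0,0],[0,0,0,0]],
  ],
)

```text
time_s: 12.75
eef_pos: [0.4663, 0.1329, 0.106]
eef_rot: [-0.0, 0.991, 0.133, -0.0]
wrist_force: [-0.4, -0.2, -0.7]
opening: 0.0
grasp_force: 0.0
```

Request:
drive_tool(
  plan=[
    [[0,0,0,0],[0,0,0,0],[0,0,0,0],[0,0,0,0],[0,0,0,0],[0,0,0,0],[0,0,0,0],[0,0,0,0],[0,0,0,0],[0,0,0,0],[0,0,0,0],[0,0,0,0]],
  ],
)

```text
time_s: 13.75
eef_pos: [0.4663, 0.1329, 0.106]
eef_rot: [-0.0, 0.991, 0.132, 0.0]
wrist_force: [0.2, 0.2, 0.1]
opening: 0.003
grasp_force: 0.0
```

```bash
python3 -c "
from bench import ctrl
print(ctrl.hand_in())"
```

```text
the job is handed in; nothing more can be done
None
```

I pointed at the short jar, the teaspoon and the cup in that order, about two seconds each with no sign of contact, and handed the job in at 13.75 s still pointing at the cup; the hand-in returned no verdict.

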